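# Stamp a plant tag with the spring striker

## Task

Mark the metal plant tag with the spring stamp: draw the striker back by its upright handle until its catch holds it, without jamming it hard against the rubber buffer at the end, and let go so that it stays cocked. Then gently press the trigger paddle to fire the striker so that it drives the die fully home against the tag, with nothing holding the handle. Leave the pots and the jar where they stand.

Things in the scene. Friction and masses are not known exactly. Their poses are not given: they have to be found in the camera images.
- stamp: The bench stamp, bolted down: grey base plate 100 x 330 x 12 mm, long side along its y. Origin on the bench under the striker line, z up. The striker is drawn along its +y and fires along -y. Along y: anvil block -150 to -113 mm (65 mm high), die -105 to -73, striker block -70 to -20 at rest (40 wide, 70 high), cheeks and grey cover 37 to 117 (62 wide, 88 high), paddle 130 to 160.
- stroke (a joint): Draw of the striker (m): 0 at rest, grows as drawn along the stamp's +y. A spring pulls it forward with 230 N/m (5.5 N at 24 mm, 14.7 N at 64 mm) plus 1 N friction. The catch snaps in unseen at a draw of 0.024 to 0.060, different each time; riding over it adds 1 to 3 N in the 20 mm before. Eased forward then, the striker rests on the catch there and the pull on the hand vanishes. After firing -0.007 to 0.004.
- striker: The sliding steel striker with its upright handle: black block 36 mm (stamp x) x 12 mm (stamp y) x 40 mm high, from 95 to 135 mm above the bench, on a 14 mm round steel neck on the striker block. Origin at bench level below the handle's centre; axes as the stamp's.
- handle_grip (a point): Centre of the handle's black block, 115 mm above the bench, at stamp y -45 mm at rest.
- buffer: Rubber stop block, 36 x 13 x 28 mm, under the cover (front face at stamp y 80 mm); origin as the stamp's. It meets the striker's inner parts about 2.5 mm past the catch point, wherever that is, and then gives way along +y with 4 N per mm, on top of the spring. Do not load it with more than 10 N.
- sear: The trigger: a steel rocker on a cross pin (along stamp x) at stamp y 95 mm, 57 mm above the bench; origin on the pin, axes as the stamp's at rest. Its nose, the catch, is hidden under the cover; its paddle at +y is pressed down to trip it and springs back. Press it with no more than 25 N.
- paddle_top (a point): Centre of the top face of the trigger paddle (34 mm along stamp x, 30 mm along stamp y), 92 mm above the bench and 145 mm along the stamp's +y at rest. Pressed straight down it takes 4 to 12 N; it trips after 5 to 8 mm and stops solid at about 17 mm.
- die (a joint): Travel of the marking die towards the tag in m: 0 unfired, 0.004 fully home on the tag. Stiff (5 N friction); its tail stands 3 mm clear of the resting striker, which must strike it.
- die_tip (a point): Tip of the die, 45 mm above the bench, on the striker line; at stamp y -105 mm unfired.
- peat_pot: Bystander: round brown peat pot of seedlings, 72 mm across, 70 mm high (grass blades to 130 mm), loose. Origin under its centre.
- square_pot: Bystander: square dark green plastic pot, 76 mm wide, 85 mm high, loose. Origin under its centre.
- feed_jar: Bystander: jar of plant feed, 56 mm across, 85 mm high, loose. Origin under its centre.
- tag_top (a point): Middle of the top edge of the plant tag: aluminium, 30 mm wide, 4 mm thick, standing upright in front of the anvil at stamp y -111 mm; its top is 74 mm above the bench. Fixed.

How it is judged:
By the outcome, as a careful person would: the job done as asked, in the order asked, and still so for the second after the job is handed in, with the robot touching nothing.
It also fails if it takes over 72 s, if anything falls off the work surface, if the arm or the gripper's body presses on something with over 40 N, if the wrist force passes 120 N, or if a joint passes its speed limit or range.

## Robot

A 6-joint arm with a two-finger parallel gripper is mounted at the origin on the work surface. World frame = base frame: x ahead of the robot, y to its left, z up, the work surface at z = 0. Lengths are in mm, angles in degrees, forces in N, time in s.
With the tool pointing down it reaches from about 350 to 850 mm from the base axis. Payload 8.1 kg.
Tool frame: the origin (TCP) lies on the centre line of the jaws, within the pads' length; the fingertips stand 8 mm ahead of it and the grasp point (between the pads) lies 11 mm behind it; x points along the fingers, z is the direction in which the jaws open and shut, and the axes are right-handed (so a half turn about x gives the same grasp; the last joint's range is limited). The gripper opens to 85 mm and grips with 20 to 120 N. Pads are 22 mm wide; open, the fingers measure 114 mm over their backs; the gripper's body (76 mm by 85 mm) begins 54 mm behind the grasp point. The pads swing forward as they close: fully open they stand 13 mm farther back than shut.
Start: joints at [-78.862, 7.471, 85.268, -0, 87.261, -4.893], TCP at [165.718, -576.665, 239.292] pointing down, gripper open.
Joint ranges: [-169.43, 169.43], [-51.17, 129.36], [1.28, 143.12], [-76.62, 256.62], [0, 156.53], [-152.29, 152.29]. Speed limits (degrees/s): [136.94, 136.94, 159.86, 180, 180, 180].

## Interface

Orientations are given as [roll, pitch, yaw] about the fixed x, y, z axes, in that order (R = Rz(yaw) Ry(pitch) Rx(roll)).
In Python, from bench import r, vision, order gives the robot as it stands. The module is installed in compiled form; this text tells all that it offers.
- The arm moves only by the shell command python3 -m jog 'ROWS' [FORCE]. ROWS is JSON, a list of rows, each a list of 3 entries, a list of its own where there are three numbers: the shift along the world's x, y, z in m, then the turn, a rotation vector about the world's x, y, z in rad, then the opening, from -1 (shut) to 1 (fully open). A call has 1 to 5 rows; each row is the pose to reach, as a shift and turn from the pose commanded when the call began; what a row does not reach only later rows make up. A row lasts 1/12 s, in which the tool goes at most 41.7 mm and 7.16 degrees, less where a joint would pass 70% of its speed; a pose out of reach is approached as far as the arm can. A call with a gripper value outside its range is refused whole. The fingers move at their own pace and stop on an object; FORCE is the grip in N (left out, the last holds). Time passes only in rows, so rows that repeat a pose let the fingers close. It gives the time, the measured TCP pose, the force and the opening at its end, in the units of the state.
- r.sense(): the state, without advancing time (a new reading comes with each control period).
- vision.snapshot(name): name is "scene" or "top"; returns the picture (384x512x3 uint8, red, green, blue); there is no depth.
- vision.camera_model(name): a dict with "fov_y" (degrees; the focal length in pixels is half the picture's height over the tangent of half this angle, whatever the lens; pixels are square), "cx", "cy" (the principal point, pixels), "world_to_cam" (4x4, takes a point from world to camera coordinates). Camera axes: x right, y down, z forward; pixel columns grow to the right and rows downward; lengths in mm; the calibration is good to about 2 mm. A picture is of the moment at which its call begins. camera_model takes no time and is no camera call.
- order.hand_in(): hands the job in, once; it reports no verdict.
The state is a dict: "time": time; "joint_pos": joint angles; "qd": joint speeds; "joint_efforts": joint torques, N m; "tool_pos": TCP position; "tcp_rot": TCP orientation; "ft_force": force on the tool from outside, world axes, zero at the start; "wrist_torque": the same for the moment, N m; "finger_gap": finger opening in mm.
Only numpy, scipy, OpenCV 4.12 (cv2) and the standard library are available. Lean on these libraries where they do the work, as an engineer would, in place of code of your own. Each camera call takes 0.05 s, during which the arm holds its last target.

## Working session

There is one attempt and no reset: what is moved stays moved. The work goes in short steps, Python scripts to look and compute and a shell command to move; the robot and the scene stay as the last step left them, time stands still between calls to the robot, and variables do not carry over. Pictures are saved under pics/ and viewed, and the job is handed in when it is done.

```bash
mkdir -p pics; python3 - <<'E'
from bench import r, vision, order
import cv2
print(r.sense())
for n in ("scene","top"):
    im=vision.snapshot(n); cv2.imwrite(f"pics/{n}0.png",im[:,:,::-1]); print(n,vision.camera_model(n))
E
```

```text
{'time': 0.0, 'joint_pos': array([-7.88609451e+01,  7.51495245e+00,  8.53303814e+01,  1.55592661e-04,
        8.72628036e+01, -4.89245088e+00]), 'qd': array([-0.04228907, -0.04889303,  0.04517895,  0.05821191,  0.01496789,
       -0.00303936]), 'joint_efforts': array([ 6.48841160e-05, -5.69385087e+01, -5.00557208e+01,  2.27654499e-05,
        1.45245643e-02,  4.51850440e-06]), 'tool_pos': array([ 165.62139674, -576.11603564,  238.23549564]), 'tcp_rot': array([175.02521122,  89.89186242, 101.05670941]), 'ft_force': array([-0.25257796, -0.3282315 , -0.60320893]), 'wrist_torque': array([-0.02672486,  0.01397402,  0.07539252]), 'finger_gap': 85.41266063652476}
scene {'fov_y': 47.8566313110464, 'cx': 251.01960725078925, 'cy': 190.86784272259584, 'world_to_cam': array([[-4.11556897e-01,  9.11218069e-01, -1.73939795e-02,
         2.00686189e+02],
       [ 6.32611300e-01,  2.71879813e-01, -7.25178813e-01,
        -3.33290979e+02],
       [-6.56066966e-01, -3.09455970e-01, -6.88340859e-01,
         1.45884930e+03],
       [ 0.00000000e+00,  0.00000000e+00,  0.00000000e+00,
         1.00000000e+00]])}
top {'fov_y': 57.31452784117516, 'cx': 252.54509685581957, 'cy': 189.64071103958048, 'world_to_cam': array([[ 6.92922090e-02, -9.97576005e-01,  6.38001527e-03,
         2.53119112e+01],
       [-9.71022712e-01, -6.89113295e-02, -2.28836453e-01,
         6.38056272e+02],
       [ 2.28721410e-01,  9.66144362e-03, -9.73443975e-01,
         8.27399975e+02],
       [ 0.00000000e+00,  0.00000000e+00,  0.00000000e+00,
         1.00000000e+00]])}
```

View pics/scene0.png

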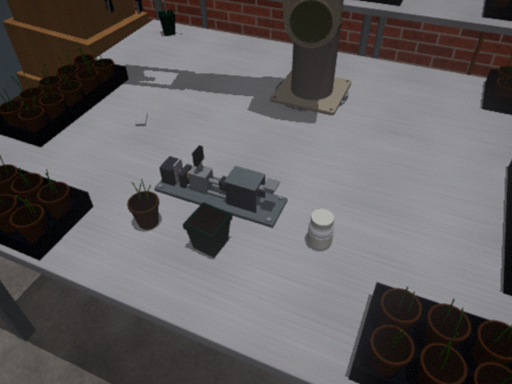

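View pics/top0.png

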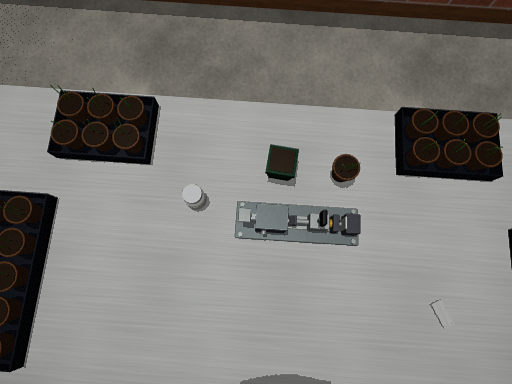

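The stamp lies near the image centre in the top view, at (235–360, 202–245), with its paddle at the left (world +y). The handle is the dark block at about (323,218). The pots lie beyond it at +x and the jar at +y. I'll enlarge this to measure it.

```bash
cat > h.py <<'E'
import numpy as np
from bench import vision
def ray(n,u,v,z):
    c=vision.camera_model(n); f=192/np.tan(np.radians(c['fov_y']/2)); M=c['world_to_cam']
    R=M[:3,:3];t=M[:3,3]; o=-R.T@t; d=R.T@np.array([(u-c['cx'])/f,(v-c['cy'])/f,1])
    return o+d*(z-o[2])/d[2]
def proj(n,p):
    c=vision.camera_model(n); f=192/np.tan(np.radians(c['fov_y']/2)); M=c['world_to_cam']
    q=M[:3,:3]@np.array(p)+M[:3,3]; return q[:2]/q[2]*f+[c['cx'],c['cy']]
E
python3 - <<'E'
import cv2
a=cv2.imread('pics/top0.png')[190:255,225:370]; cv2.imwrite('pics/topz.png',cv2.resize(a,None,fx=5.4,fy=5.4,interpolation=cv2.INTER_CUBIC))
a=cv2.imread('pics/scene0.png')[140:225,150:295]; cv2.imwrite('pics/scz.png',cv2.resize(a,None,fx=5.4,fy=5.4,interpolation=cv2.INTER_CUBIC))
E
```

```text
(no output)
```

View pics/topz.png

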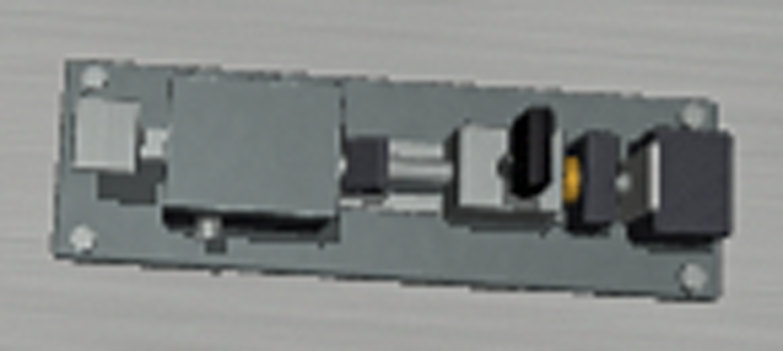

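View pics/scz.png

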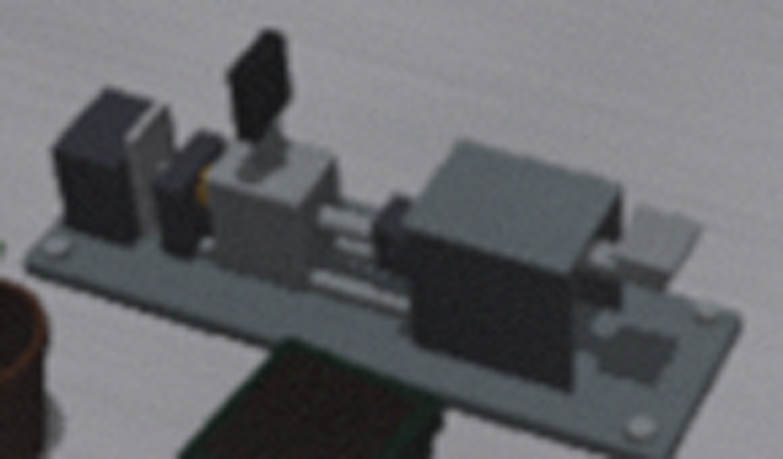

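The enlarged top view shows the base plate corners at about (67,60), (720,102), (718,300) and (55,258). The paddle top is near (106,135), the cover top near (253,145) and the handle top near (537,135).

```bash
python3 - <<'E'
from h import *
P=lambda u,v,z:ray("top",225+(u+.5)/5.4-.5,190+(v+.5)/5.4-.5,z)[:2]
S=lambda u,v,z:ray("scene",150+(u+.5)/5.4-.5,140+(v+.5)/5.4-.5,z)[:2]
C=np.array([P(67,60,12),P(720,102,12),P(718,300,12),P(55,258,12)]);print(C.round(1))
c=C.mean(0); d=(C[0]+C[3]-C[1]-C[2])/2; print('c',c,'L',np.linalg.norm(d)); d/=np.linalg.norm(d)
ax=np.array([d[1],-d[0]]); print('y axis',d,'yaw',np.degrees(np.arctan2(-d[0],d[1])))
loc=lambda p:[round(float((p-c)@ax),1),round(float((p-c)@d),1)]
for n,p in dict(pad=P(106,135,92),cover=P(253,145,88),hand=P(537,136,135),anv=P(692,185,65)).items(): print(n,p.round(1),'local',loc(p))
for n,p in dict(pad=S(655,243,92),cover=S(515,200,88),handtop=S(268,55,125),plF=S(740,318,12),plL=S(28,265,12)).items(): print('S',n,p.round(1),'local',loc(p))
for a in [(0,-45),(0,145)]:
    print(a,c+ax*a[0]+d*a[1])
for n,p in dict(jar=ray("top",193,189,85),sq=ray("top",283,161,85),peat=ray("top",346,167,70)).items(): print(n,p.round(1),loc(p[:2]))
from bench import r
from scipy.spatial.transform import Rotation as R
print(R.from_euler('xyz',r.sense()['tcp_rot'],degrees=True).as_matrix().round(3))
E
```

```text
[[ 615.4  110.7]
 [ 617.1 -218.8]
 [ 518.1 -217.9]
 [ 515.8  108.7]]
c [566.56667191 -54.32276686] L 327.98120022835434
y axis [-0.00608378  0.99998149] yaw 0.34857692448199934
pad [565.8  85.9] local [0.1, 140.2]
cover [566.6  18.3] local [0.5, 72.6]
hand [ 571.7 -102.5] local [4.8, -48.2]
anv [ 565.8 -189.8] local [-1.6, -135.5]
S pad [571.1  89.5] local [5.4, 143.8]
S cover [565.5  21.2] local [-0.6, 75.5]
S handtop [ 558.2 -102.1] local [-8.7, -47.8]
S plF [522.  112.7] local [-43.5, 167.3]
S plL [ 621.8 -209.5] local [54.2, -155.5]
(0, -45) [566.8404419  -99.32193407]
(0, 145) [565.68452418  90.67454972]
jar [623.1 220.3  85. ] [58.2, 274.3]
sq [713.5  -3.4  85. ] [147.3, 50.0]
peat [ 713.8 -170.2   70. ] [146.5, -116.7]
[[-0.     0.961  0.276]
 [ 0.002  0.276 -0.961]
 [-1.     0.    -0.002]]
```

```bash
python3 -m jog '[[[0.027,0.029,0],[0,0,0.0865],-1],[[0.053,0.057,0],[0,0,0.173],-1],[[0.08,0.086,0],[0,0,0.259],-1],[[0.107,0.115,0],[0,0,0.346],-1],[[0.133,0.144,0],[0,0,0.432],-1]]' 60
python3 -m jog '[[[0.027,0.029,0],[0,0,0.0865],-1],[[0.053,0.057,0],[0,0,0.173],-1],[[0.08,0.086,0],[0,0,0.259],-1],[[0.107,0.115,0],[0,0,0.346],-1],[[0.133,0.144,0],[0,0,0.432],-1]]'
python3 -m jog '[[[0.027,0.029,0],[0,0,0.0865],-1],[[0.053,0.057,0],[0,0,0.173],-1],[[0.08,0.086,0],[0,0,0.259],-1],[[0.107,0.115,0],[0,0,0.346],-1],[[0.133,0.144,0],[0,0,0.432],-1]]'
python3 -m jog '[[[0,0,-0.02],[0,0,0],-1],[[0,0,-0.04],[0,0,0],-1],[[0,0,-0.06],[0,0,0],-1],[[0,0,-0.07],[0,0,0],-1]]'
```

```text
time: 0.52
tool_pos: [299.5, -431.0, 238.8]
tcp_rot: [158.1, 90.0, 109.1]
ft_force: [-0.1, -0.2, 0.2]
finger_gap: 25.6
time: 0.93
tool_pos: [432.6, -286.8, 239.0]
tcp_rot: [156.5, 90.0, 132.3]
ft_force: [0.7, 0.1, 1.0]
finger_gap: 0.1
time: 1.35
tool_pos: [565.6, -142.8, 238.8]
tcp_rot: [161.7, 90.0, 162.2]
ft_force: [0.0, -0.9, 0.3]
finger_gap: -0.1
time: 1.68
tool_pos: [563.3, -143.6, 165.8]
tcp_rot: [160.8, 89.7, 161.1]
ft_force: [-0.9, 0.7, -0.9]
finger_gap: 0.1
```

```bash
python3 - <<'E'
from h import *
import cv2
for n,(y0,y1,x0,x1) in (("scene",(90,225,130,330)),("top",(150,300,200,400))):
    im=vision.snapshot(n)[y0:y1,x0:x1,::-1]; cv2.imwrite(f"pics/{n}1.png",cv2.resize(im,None,fx=4,fy=4))
E
```

```text
(no output)
```

View pics/scene1.png

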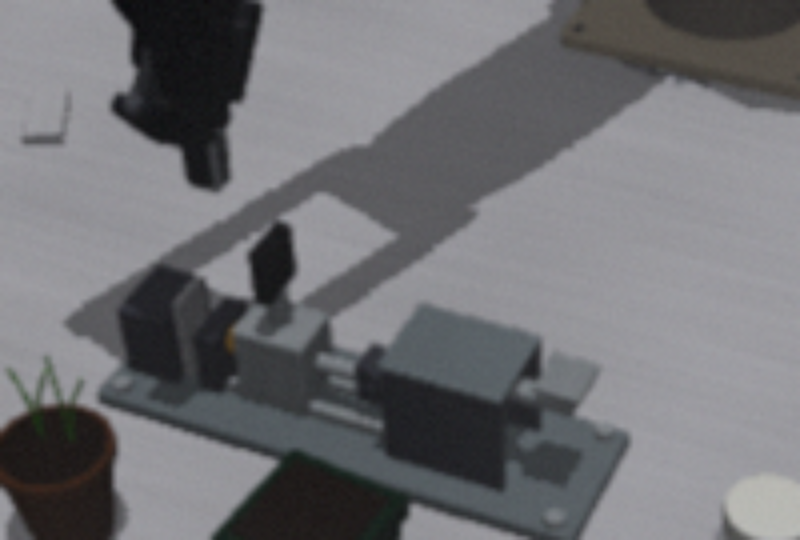

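View pics/top1.png

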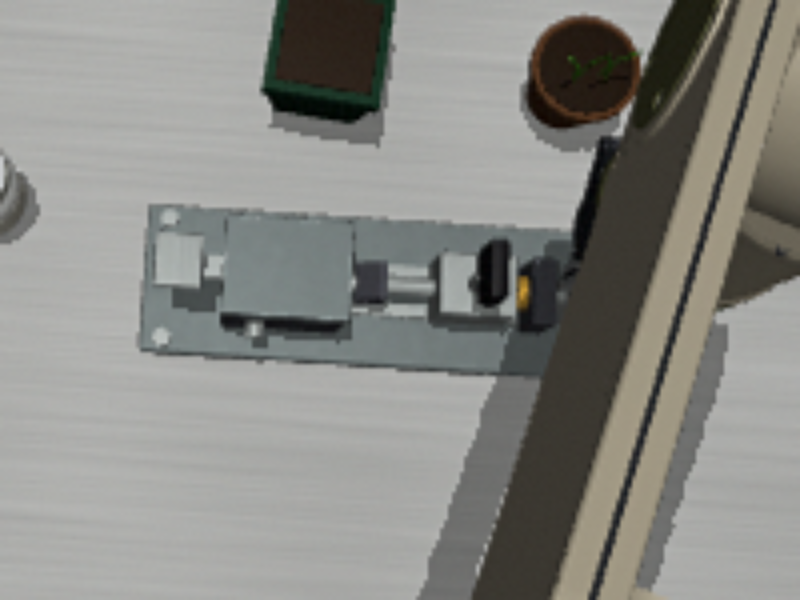

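The shut fingers hang above and in front (−y side) of the handle. In the scene crop the tips are at about (207,185) and the handle at (272,262). Going down now.

```bash
python3 -m jog '[[[0.001,0,-0.02],[0,0,0],-1],[[0.002,0,-0.04],[0,0,0],-1],[[0.002,0,-0.056],[0,0,0],-1],[[0.002,0.005,-0.057],[0,0,0],-1],[[0.002,0.010,-0.057],[0,0,0],-1]]'
python3 -m jog '[[[0,0.002,0],[0,0,0],-1],[[0,0.004,0],[0,0,0],-1],[[0,0.006,0],[0,0,0],-1],[[0,0.006,0],[0,0,0],-1]]'
```

```text
time: 2.2
tool_pos: [566.4, -134.6, 112.5]
tcp_rot: [157.1, 89.9, 157.3]
ft_force: [0.2, -0.9, 0.9]
finger_gap: -0.2
time: 2.53
tool_pos: [567.5, -128.4, 113.6]
tcp_rot: [-15.1, 89.9, -14.8]
ft_force: [1.1, 0.1, 0.1]
finger_gap: 0.3
```

```bash
python3 - <<'E'
from h import *
import cv2
for n,(y0,y1,x0,x1) in (("scene",(120,225,150,310)),):
    im=vision.snapshot(n)[y0:y1,x0:x1,::-1]; cv2.imwrite(f"pics/{n}2.png",cv2.resize(im,None,fx=5,fy=5))
E
```

```text
(no output)
```

View pics/scene2.png

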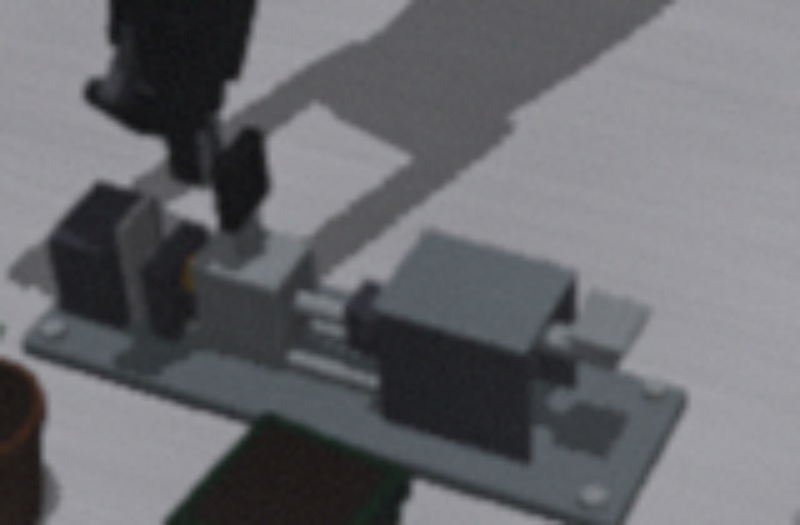

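The fingers stand just in front of the handle's upper half. I'll advance in small steps and watch the force.

```bash
python3 -m jog '[[[0,0.002,-0.002],[0,0,0],-1],[[0,0.004,-0.003],[0,0,0],-1],[[0,0.006,-0.003],[0,0,0],-1],[[0,0.008,-0.003],[0,0,0],-1],[[0,0.008,-0.003],[0,0,0],-1]]'
for i in 1 2; do :; done
python3 -m jog '[[[0,0.002,0],[0,0,0],-1],[[0,0.004,0],[0,0,0],-1],[[0,0.006,0],[0,0,0],-1],[[0,0.006,0],[0,0,0],-1]]'
python3 -m jog '[[[0,0.002,0],[0,0,0],-1],[[0,0.004,0],[0,0,0],-1],[[0,0.006,0],[0,0,0],-1],[[0,0.006,0],[0,0,0],-1]]'
python3 -m jog '[[[0,0.002,0],[0,0,0],-1],[[0,0.004,0],[0,0,0],-1],[[0,0.006,0],[0,0,0],-1],[[0,0.006,0],[0,0,0],-1]]'
```

```text
time: 3.0
tool_pos: [566.6, -120.2, 109.1]
tcp_rot: [144.6, 90.0, 144.9]
ft_force: [-0.2, 0.5, 1.0]
finger_gap: -0.1
time: 3.33
tool_pos: [566.7, -114.4, 109.3]
tcp_rot: [-170.4, 90.0, -170.1]
ft_force: [-0.2, -0.5, 0.2]
finger_gap: -0.0
time: 3.67
tool_pos: [566.6, -108.4, 109.2]
tcp_rot: [-169.1, 90.0, -168.8]
ft_force: [-1.7, -1.8, -0.7]
finger_gap: 0.1
time: 4.0
tool_pos: [566.6, -102.4, 109.3]
tcp_rot: [-170.8, 90.0, -170.5]
ft_force: [-0.3, -3.2, -0.7]
finger_gap: 0.1
```

```bash
python3 -m jog '[[[0,0.002,0],[0,0,0],-1],[[0,0.002,0],[0,0,0],-1]]' | grep -E "pos|force"
python3 -m jog '[[[0,0.002,0],[0,0,0],-1],[[0,0.002,0],[0,0,0],-1]]' | grep -E "pos|force"
python3 -m jog '[[[0,0.002,0],[0,0,0],-1],[[0,0.002,0],[0,0,0],-1]]'| grep -E "pos|force"
python3 -m jog '[[[0,0.002,0],[0,0,0],-1],[[0,0.002,0],[0,0,0],-1]]'| grep -E "pos|force"
python3 -m jog '[[[0,0.001,0],[0,0,0],-1],[[0,0.001,0],[0,0,0],-1]]'| grep -E "pos|force"
python3 -m jog '[[[0,0.001,0],[0,0,0],-1],[[0,0.001,0],[0,0,0],-1]]'| grep -E "pos|force"
```

```text
tool_pos: [566.6, -100.6, 109.3]
ft_force: [-2.3, -3.2, -0.3]
tool_pos: [566.6, -98.7, 109.3]
ft_force: [-1.4, -3.7, -0.9]
tool_pos: [566.6, -96.8, 109.3]
ft_force: [-1.6, -4.9, -0.4]
tool_pos: [566.6, -94.9, 109.3]
ft_force: [-2.4, -4.7, -1.1]
tool_pos: [566.6, -94.2, 109.3]
ft_force: [-2.1, -7.2, -1.7]
tool_pos: [566.5, -93.4, 109.3]
ft_force: [-2.2, -6.6, -0.7]
```

```bash
J(){ grep -E "pos|force"; }
python3 -m jog '[[[0,0.001,0],[0,0,0],-1],[[0,0.001,0],[0,0,0],-1]]' | J
python3 -m jog '[[[0,0.001,0],[0,0,0],-1],[[0,0.001,0],[0,0,0],-1]]' | J
python3 -m jog '[[[0,0.001,0],[0,0,0],-1],[[0,0.001,0],[0,0,0],-1]]' | J
python3 -m jog '[[[0,0.001,0],[0,0,0],-1],[[0,0.001,0],[0,0,0],-1]]' | J
python3 - <<'E'
from h import *
import cv2
for n,(y0,y1,x0,x1) in (("scene",(120,225,150,310)),):
    im=vision.snapshot(n)[y0:y1,x0:x1,::-1]; cv2.imwrite(f"pics/{n}3.png",cv2.resize(im,None,fx=5,fy=5))
E
```

```text
tool_pos: [566.5, -92.6, 109.3]
ft_force: [-2.4, -8.1, -0.7]
tool_pos: [566.5, -91.6, 109.3]
ft_force: [-1.4, -8.0, -0.2]
tool_pos: [566.5, -90.7, 109.3]
ft_force: [-2.1, -8.7, -0.5]
tool_pos: [566.5, -89.7, 109.3]
ft_force: [-2.0, -7.8, -0.9]
```

View pics/scene3.png

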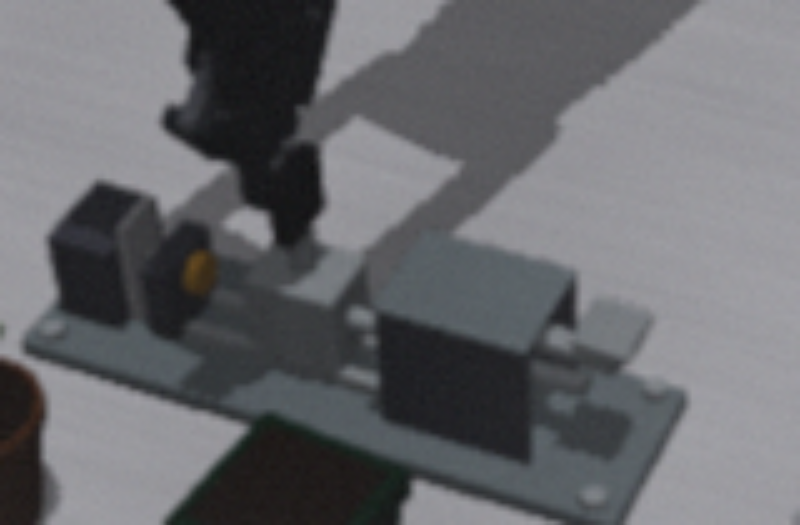

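The striker has been drawn about 24 mm: its block edge moved from (315,245) to (365,255) in the crop. No catch yet, so I'll continue in 1 mm steps.

```bash
J(){ grep -E "pos|force"; }
python3 -m jog '[[[0,0.001,0],[0,0,0],-1],[[0,0.001,0],[0,0,0],-1]]' | J
python3 -m jog '[[[0,0.001,0],[0,0,0],-1],[[0,0.001,0],[0,0,0],-1]]' | J
python3 -m jog '[[[0,0.001,0],[0,0,0],-1],[[0,0.001,0],[0,0,0],-1]]' | J
```

```text
tool_pos: [566.6, -88.8, 109.3]
ft_force: [-2.2, -8.5, -0.3]
tool_pos: [566.5, -87.8, 109.3]
ft_force: [-2.3, -9.4, -0.3]
tool_pos: [566.5, -86.9, 109.3]
ft_force: [-2.5, -8.5, -0.6]
```

```bash
J(){ grep -E "pos|force"; }
python3 -m jog '[[[0,0.001,0],[0,0,0],-1],[[0,0.001,0],[0,0,0],-1]]' | J
python3 -m jog '[[[0,0.001,0],[0,0,0],-1],[[0,0.001,0],[0,0,0],-1]]' | J
python3 -m jog '[[[0,0.001,0],[0,0,0],-1],[[0,0.001,0],[0,0,0],-1]]' | J
```

```text
tool_pos: [566.5, -85.9, 109.3]
ft_force: [-2.1, -9.6, -1.3]
tool_pos: [566.5, -85.0, 109.3]
ft_force: [-2.2, -9.7, -0.9]
tool_pos: [566.5, -84.0, 109.3]
ft_force: [-1.9, -10.8, -0.2]
```

```bash
J(){ grep -E "pos|force"; }
python3 -m jog '[[[0,0.001,0],[0,0,0],-1],[[0,0.001,0],[0,0,0],-1]]' | J
python3 -m jog '[[[0,0.001,0],[0,0,0],-1],[[0,0.001,0],[0,0,0],-1]]' | J
python3 -m jog '[[[0,0.001,0],[0,0,0],-1],[[0,0.001,0],[0,0,0],-1]]' | J
```

```text
tool_pos: [566.5, -83.1, 109.3]
ft_force: [-1.8, -9.4, -1.5]
tool_pos: [566.5, -82.1, 109.3]
ft_force: [-1.7, -10.3, -1.0]
tool_pos: [566.5, -81.0, 109.3]
ft_force: [-2.7, -10.7, -0.1]
```

```bash
J(){ grep -E "pos|force"; }
python3 -m jog '[[[0,0.001,0],[0,0,0],-1],[[0,0.001,0],[0,0,0],-1]]' | J
python3 -m jog '[[[0,0.001,0],[0,0,0],-1],[[0,0.001,0],[0,0,0],-1]]' | J
```

```text
tool_pos: [566.5, -80.0, 109.3]
ft_force: [-2.4, -9.9, -0.1]
tool_pos: [566.5, -79.0, 109.3]
ft_force: [-2.1, -11.6, 0.4]
```

```bash
J(){ grep -E "pos|force"; }
python3 -m jog '[[[0,0.001,0],[0,0,0],-1],[[0,0.001,0],[0,0,0],-1]]' | J
python3 -m jog '[[[0,0.001,0],[0,0,0],-1]]' | J
python3 -m jog '[[[0,0.0,0],[0,0,0],-1]]' | J
```

```text
tool_pos: [566.5, -78.1, 109.3]
ft_force: [-2.8, -11.1, -0.9]
tool_pos: [566.5, -77.3, 109.3]
ft_force: [-2.6, -11.2, -0.3]
tool_pos: [566.4, -77.2, 109.3]
ft_force: [-1.9, -9.3, -1.5]
```

```bash
J(){ grep -E "pos|force"; }
python3 -m jog '[[[0,0.001,0],[0,0,0],-1]]' | J
python3 -m jog '[[[0,0.0,0],[0,0,0],-1]]' | J
python3 -m jog '[[[0,0.001,0],[0,0,0],-1]]' | J
python3 -m jog '[[[0,0.0,0],[0,0,0],-1]]' | J
```

```text
tool_pos: [566.5, -76.4, 109.3]
ft_force: [-3.6, -12.3, -0.4]
tool_pos: [566.4, -76.2, 109.3]
ft_force: [-2.3, -10.9, -0.6]
tool_pos: [566.5, -75.4, 109.3]
ft_force: [-3.6, -11.6, -1.1]
tool_pos: [566.5, -75.2, 109.3]
ft_force: [-3.0, -10.4, -1.3]
```

```bash
J(){ grep -E "pos|force"; }
python3 -m jog '[[[0,0.001,0],[0,0,0],-1]]' | J
python3 -m jog '[[[0,0.0,0],[0,0,0],-1]]' | J
python3 -m jog '[[[0,0.001,0],[0,0,0],-1]]' | J
python3 -m jog '[[[0,0.0,0],[0,0,0],-1]]' | J
```

```text
tool_pos: [566.5, -74.4, 109.3]
ft_force: [-2.7, -11.1, -0.9]
tool_pos: [566.4, -74.2, 109.3]
ft_force: [-2.1, -10.7, -1.0]
tool_pos: [566.4, -73.4, 109.3]
ft_force: [-2.6, -10.8, -1.2]
tool_pos: [566.5, -73.1, 109.3]
ft_force: [-2.3, -9.7, -0.4]
```

```bash
J(){ grep -E "pos|force"; }
python3 -m jog '[[[0,0.001,0],[0,0,0],-1]]' | J
python3 -m jog '[[[0,0.0,0],[0,0,0],-1]]' | J
python3 -m jog '[[[0,0.001,0],[0,0,0],-1]]' | J
python3 -m jog '[[[0,0.0,0],[0,0,0],-1]]' | J
```

```text
tool_pos: [566.4, -72.3, 109.3]
ft_force: [-2.6, -11.4, -0.0]
tool_pos: [566.4, -72.1, 109.3]
ft_force: [-2.0, -10.7, -0.1]
tool_pos: [566.4, -71.4, 109.3]
ft_force: [-2.8, -11.6, 0.5]
tool_pos: [566.4, -71.2, 109.3]
ft_force: [-1.9, -10.5, -0.1]
```

```bash
J(){ grep -E "pos|force"; }
python3 -m jog '[[[0,0.001,0],[0,0,0],-1]]' | J
python3 -m jog '[[[0,0.0,0],[0,0,0],-1]]' | J
```

```text
tool_pos: [566.4, -70.5, 109.3]
ft_force: [-3.0, -12.5, 0.0]
tool_pos: [566.4, -70.3, 109.3]
ft_force: [-2.8, -11.3, -0.4]
```

```bash
J(){ grep -E "pos|force"; }
python3 -m jog '[[[0,0.001,0],[0,0,0],-1]]' | J
python3 -m jog '[[[0,0.0,0],[0,0,0],-1]]' | J
python3 -m jog '[[[0,0.001,0],[0,0,0],-1]]' | J
python3 -m jog '[[[0,0.0,0],[0,0,0],-1]]' | J
```

```text
tool_pos: [566.4, -69.6, 109.3]
ft_force: [-3.1, -14.3, -0.4]
tool_pos: [566.4, -69.5, 109.3]
ft_force: [-2.7, -12.2, -0.6]
tool_pos: [566.4, -69.0, 109.3]
ft_force: [-2.3, -16.3, -1.0]
tool_pos: [566.4, -69.0, 109.3]
ft_force: [-2.2, -14.8, -1.3]
```

```bash
J(){ grep -E "pos|force"; }
python3 -m jog '[[[0,0.001,0],[0,0,0],-1]]' | J
python3 -m jog '[[[0,0.0,0],[0,0,0],-1]]' | J
python3 -m jog '[[[0,0.001,0],[0,0,0],-1]]' | J
python3 -m jog '[[[0,0.0,0],[0,0,0],-1]]' | J
```

```text
tool_pos: [566.4, -68.5, 109.3]
ft_force: [-3.1, -17.9, -1.4]
tool_pos: [566.4, -68.5, 109.3]
ft_force: [-3.5, -17.3, -1.4]
tool_pos: [566.4, -67.9, 109.4]
ft_force: [-2.4, -20.9, -1.6]
tool_pos: [566.4, -67.9, 109.3]
ft_force: [-2.7, -19.6, -1.2]
```

The force is rising steeply, about 4 N per mm, so the striker is on the buffer and past the catch. I'll ease it forward.

```bash
J(){ grep -E "pos|force"; }
python3 -m jog '[[[0,-0.001,0],[0,0,0],-1],[[0,-0.002,0],[0,0,0],-1]]' | J
python3 -m jog '[[[0,-0.001,0],[0,0,0],-1],[[0,-0.002,0],[0,0,0],-1]]' | J
python3 -m jog '[[[0,-0.001,0],[0,0,0],-1],[[0,-0.002,0],[0,0,0],-1]]' | J
python3 -m jog '[[[0,-0.001,0],[0,0,0],-1],[[0,-0.001,0],[0,0,0],-1]]' | J
```

```text
tool_pos: [566.4, -69.3, 109.3]
ft_force: [-3.1, -14.0, -1.8]
tool_pos: [566.4, -70.4, 109.3]
ft_force: [-2.6, -10.9, -0.1]
tool_pos: [566.4, -72.2, 109.3]
ft_force: [-2.0, -10.2, 0.1]
tool_pos: [566.4, -72.8, 109.3]
ft_force: [-3.2, -9.0, 0.1]
```

```bash
J(){ grep -E "pos|force"; }
python3 -m jog '[[[0,-0.001,0],[0,0,0],-1],[[0,-0.001,0],[0,0,0],-1]]' | J
python3 -m jog '[[[0,-0.001,0],[0,0,0],-1],[[0,-0.001,0],[0,0,0],-1]]' | J
python3 -m jog '[[[0,-0.001,0],[0,0,0],-1],[[0,-0.001,0],[0,0,0],-1]]' | J
python3 -m jog '[[[0,-0.001,0],[0,0,0],-1],[[0,-0.001,0],[0,0,0],-1]]' | J
```

```text
tool_pos: [566.6, -72.9, 109.3]
ft_force: [-2.6, -5.7, -0.5]
tool_pos: [567.0, -73.1, 109.4]
ft_force: [0.6, -0.1, 0.8]
tool_pos: [567.0, -74.3, 109.4]
ft_force: [-1.1, -0.1, 0.6]
tool_pos: [566.8, -75.6, 109.3]
ft_force: [1.4, -0.6, 0.2]
```

The pull vanished at y ≈ −73 mm, so the striker is resting on its catch. I'll back off, rise and check.

```bash

python3 -m jog '[[[0,-0.008,0],[0,0,0],-1],[[0,-0.02,0],[0,0,0],-1],[[0,-0.02,0.03],[0,0,0],-1],[[0,-0.02,0.06],[0,0,0],-1],[[0,-0.02,0.08],[0,0,0],-1]]'
python3 -m jog '[[[0,0.035,0],[0,0,0],-1],[[0,0.07,0],[0,0,0],-1],[[0,0.105,0],[0,0,0],-1],[[0,0.14,0],[0,0,0],-1],[[0,0.175,0],[0,0,0],-1]]'
python3 -m jog '[[[0,0.005,-0.01],[0,0,0],-1],[[-0.001,0.007,-0.01],[0,0,0],-1],[[-0.001,0.007,-0.01],[0,0,0],-1]]'
python3 - <<'E'
from h import *
import cv2
for n,(y0,y1,x0,x1) in (("scene",(100,225,150,310)),("top",(170,280,210,370))):
    im=vision.snapshot(n)[y0:y1,x0:x1,::-1]; cv2.imwrite(f"pics/{n}4.png",cv2.resize(im,None,fx=4.8,fy=4.8))
E
```

```text
time: 11.47
tool_pos: [567.2, -97.2, 191.8]
tcp_rot: [-22.3, 89.9, -22.0]
ft_force: [-0.0, 0.4, 1.4]
finger_gap: 0.3
time: 11.88
tool_pos: [566.9, 79.6, 189.5]
tcp_rot: [-21.9, 90.0, -21.7]
ft_force: [-1.4, 0.3, -1.0]
finger_gap: 0.1
time: 12.13
tool_pos: [565.2, 85.7, 178.4]
tcp_rot: [-160.4, 89.9, -160.0]
ft_force: [0.6, -0.3, -0.4]
finger_gap: 0.2
```

View pics/scene4.png

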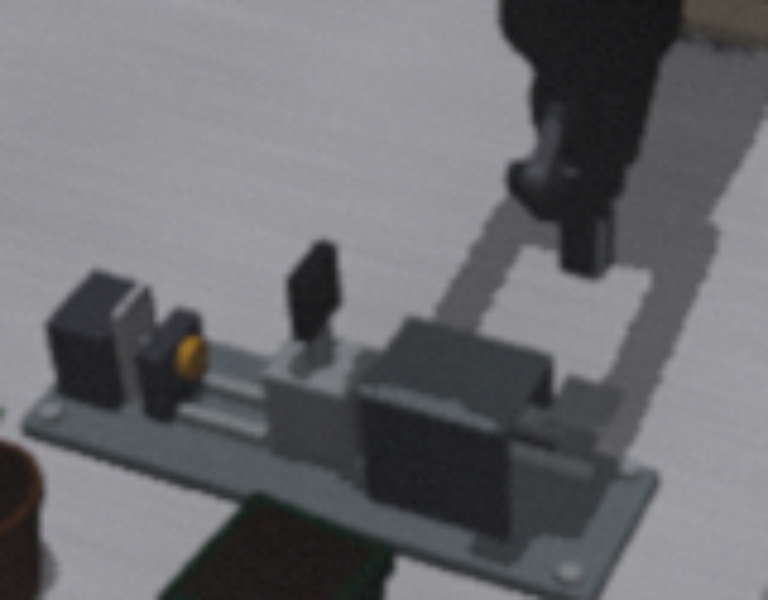

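View pics/top4.png

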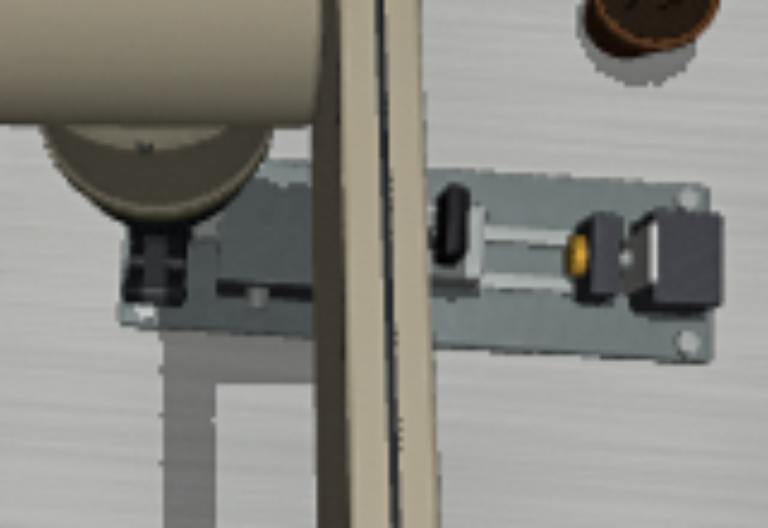

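The striker stays cocked with nothing near it: its handle is at (315,290) in the scene crop, well back from the die at (190,357). The fingers hang above the paddle. Descending.

```bash
J(){ grep -E "pos|force"; }
python3 -m jog '[[[0,0.001,-0.03],[0,0,0],-1],[[0,0.001,-0.055],[0,0,0],-1],[[0,0.001,-0.07],[0,0,0],-1],[[0,0.001,-0.07],[0,0,0],-1]]' |J
python3 -m jog '[[[0,0,-0.002],[0,0,0],-1],[[0,0,-0.004],[0,0,0],-1]]' |J
python3 -m jog '[[[0,0,-0.002],[0,0,0],-1],[[0,0,-0.004],[0,0,0],-1]]' |J
```

```text
tool_pos: [563.2, 85.4, 105.3]
ft_force: [-0.6, -0.4, -0.9]
tool_pos: [567.0, 86.4, 106.9]
ft_force: [0.7, -0.4, 1.1]
tool_pos: [566.9, 87.1, 102.8]
ft_force: [-0.3, 0.6, -0.0]
```

```bash
J(){ grep -E "pos|force"; }
python3 -m jog '[[[0,0,-0.001],[0,0,0],-1],[[0,0,-0.002],[0,0,0],-1]]' |J
python3 -m jog '[[[0,0,-0.001],[0,0,0],-1],[[0,0,-0.002],[0,0,0],-1]]' |J
python3 -m jog '[[[0,0,-0.001],[0,0,0],-1],[[0,0,-0.002],[0,0,0],-1]]' |J
```

```text
tool_pos: [566.1, 87.4, 99.9]
ft_force: [-0.9, 3.2, 6.1]
tool_pos: [566.3, 88.1, 98.7]
ft_force: [-3.4, 4.6, 10.7]
tool_pos: [566.4, 89.0, 97.3]
ft_force: [-5.6, 8.7, 13.8]
```

```bash
J(){ grep -E "pos|force"; }
python3 -m jog '[[[0,0,-0.001],[0,0,0],-1],[[0,0,-0.002],[0,0,0],-1]]' |J
python3 -m jog '[[[0,0,-0.001],[0,0,0],-1],[[0,0,-0.001],[0,0,0],-1]]' |J
python3 -m jog '[[[0,0,-0.001],[0,0,0],-1],[[0,0,-0.001],[0,0,0],-1]]' |J
```

```text
tool_pos: [566.7, 89.4, 95.4]
ft_force: [-1.5, 8.3, 9.3]
tool_pos: [566.3, 88.0, 93.0]
ft_force: [0.5, 3.4, 2.9]
tool_pos: [566.2, 88.0, 91.7]
ft_force: [0.8, 5.3, 4.5]
```

The force dropped from about 14 N to 3 N after roughly 6 mm of travel, which suggests it tripped. I'll look.

```bash
cat > p.py <<'E'
from h import *
import cv2,sys
for n,(y0,y1,x0,x1) in (("scene",(100,225,150,310)),("top",(170,280,210,370))):
    im=vision.snapshot(n)[y0:y1,x0:x1,::-1]; cv2.imwrite(f"pics/{n}{sys.argv[1]}.png",cv2.resize(im,None,fx=4.8,fy=4.8))
E
python3 p.py 5
```

```text
(no output)
```

View pics/scene5.png

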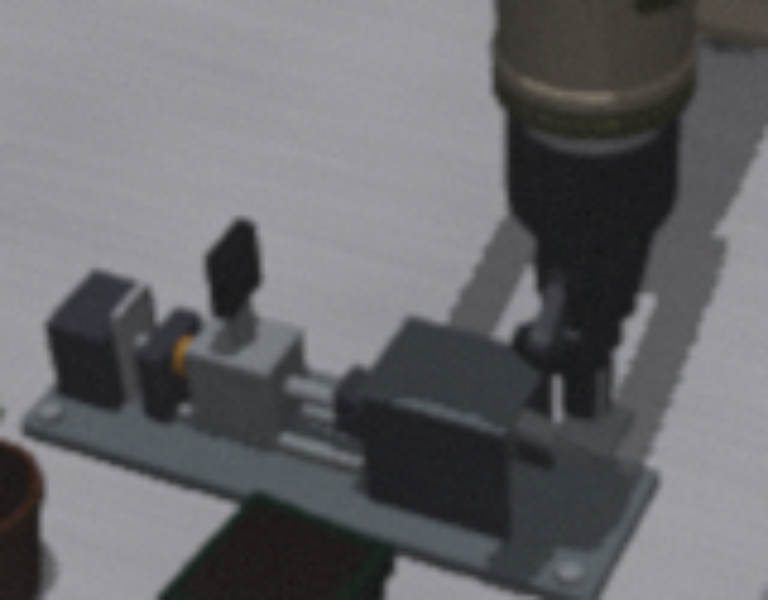

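It fired: the striker is forward again with its handle at (235,270). Retreating straight up, then checking the die.

```bash
cd .;
python3 -m jog '[[[0,0,0.006],[0,0,0],-1],[[0,0,0.02],[0,0,0],-1],[[0,0,0.05],[0,0,0],-1],[[0,0,0.085],[0,0,0],-1],[[0,0,0.12],[0,0,0],-1]]'
python3 -m jog '[[[-0.03,0.01,0.01],[0,0,0],-1],[[-0.065,0.02,0.02],[0,0,0],-1],[[-0.1,0.03,0.03],[0,0,0],-1],[[-0.13,0.03,0.03],[0,0,0],-1],[[-0.13,0.03,0.03],[0,0,0],-1]]'
python3 p.py 6
python3 - <<'E'
import cv2,numpy as np
a=cv2.imread('pics/scene0.png')[150:210,150:230]
from bench import vision
b=vision.snapshot('scene')[150:210,150:230,::-1]
t=cv2.imread('pics/top0.png')[195:250,290:370]; u=vision.snapshot('top')[195:250,290:370,::-1]
z=lambda i:cv2.resize(i,(400,290),interpolation=cv2.INTER_CUBIC)
cv2.imwrite('pics/cmp.png',np.vstack([np.hstack([z(a),z(b)]),np.hstack([z(t),z(u)])]))
E
```

```text
time: 14.42
tool_pos: [564.4, 86.5, 211.4]
tcp_rot: [-160.2, 89.8, -159.9]
ft_force: [0.6, 0.3, -0.3]
finger_gap: -0.1
time: 14.83
tool_pos: [431.4, 117.3, 241.2]
tcp_rot: [-156.5, 89.9, -156.1]
ft_force: [-1.0, -0.4, -0.3]
finger_gap: -0.2
```

View pics/cmp.png

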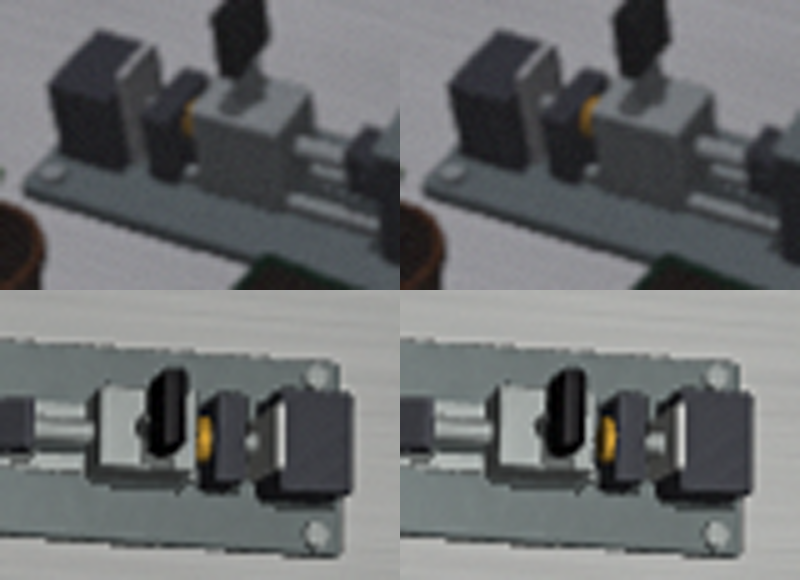

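View pics/top6.png

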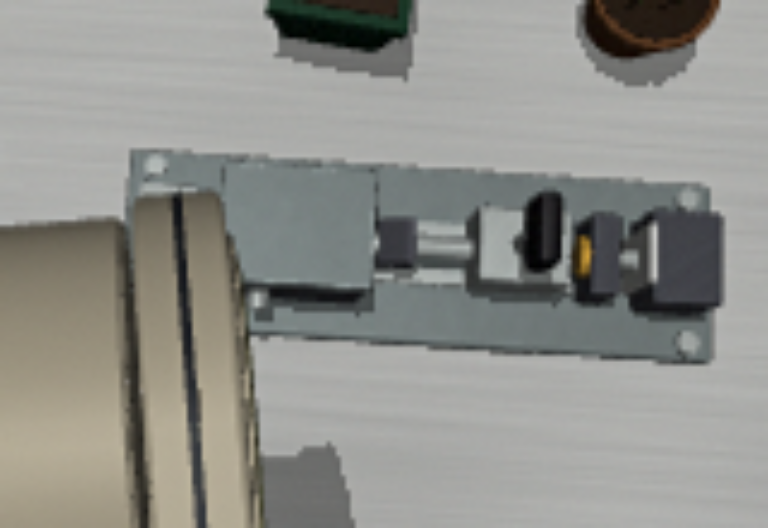

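The striker is back at rest and the pots are in place. The die looks moved toward the tag, and I'll measure that shift from its yellow tail and its tip.

```bash
python3 - <<'E'
import cv2,numpy as np
from h import *
print('px per 4mm',proj('top',[566,-130,45])-proj('top',[566,-134,45]), proj('scene',[566,-130,45])-proj('scene',[566,-134,45]))
for n,roi in (('top',(205,238,320,355)),('scene',(150,205,165,200))):
    A=cv2.imread(f'pics/{n}0.png')[:,:,::-1].astype(float); B=np.mean([vision.snapshot(n).astype(float) for _ in range(4)],0)
    y0,y1,x0,x1=roi
    for nm,I in (('before',A),('after',B)):
        R=I[y0:y1,x0:x1]; w=np.clip(R[...,0]-R[...,2]-25,0,None); yy,xx=np.mgrid[y0:y1,x0:x1]
        print(n,nm,'yellow w',w.sum().round(),'cx',(w*xx).sum()/w.sum(),'cy',(w*yy).sum()/w.sum(), 'right half edge', )
    if n=='top':
        for r_ in (221,222,223,224,225,226):
            print(r_,A[r_,326:350].mean(1).astype(int),B[r_,326:350].mean(1).astype(int))
E
```

```text
px per 4mm [-1.54071579 -0.1076341 ] [1.36896787 0.40934416]
top before yellow w 1662.0 cx 330.33574007220216 cy 222.65583634175692 right half edge
top after yellow w 1518.0 cx 331.3650584554586 cy 222.70640540095505 right half edge
221 [  9 113 151  81 106 110  48  39  68  65  66  63  65  37  57  56  60  60
  54 117 188  66  62  64] [  6 164 153  53  33  97 117  44  71  70  70  67  71  38  59  59  60  60
  57 124 200  71  66  69]
222 [  7 110 150  66 126 128  71  39  68  65  66  63  64  62 115  86  60  57
  53 118 190  69  63  64] [  9 164 154  38  33 110 136  70  73  70  69  67  67  68 121 124 121  61
  55 124 200  72  67  67]
223 [  8 108 152  89 128 134  68  39  68  68  64  64  61 129 156 109  59  57
  52 117 189  67  62  65] [  6 163 119  29  33 115 142  51  71  72  68  67  65 135 162 159 160  64
  55 124 200  71  65  68]
224 [ 71 147 153  81 110 115  46  47  68  66  65  61  61 111 139 100  59  57
  53 118 190  67  62  64] [ 73 162 153  36  33 118 125  54  71  70  70  65  65 115 143 144 149  62
  55 125 201  72  66  69]
225 [144 153 154  89  96 102  37  47  69  65  64  62  62  72  88  71  59  56
  52 119 190  68  62  65] [154 166 120  36  34 108  90  52  73  70  69  67  67  77  90  93 122  61
  55 125 202  72  65  70]
226 [154 153 155  82  82  73  19  50  68  66  65  64  65  52  61  59  59  57
  53 118 192  68  64  64] [164 165 114  36  48  90  72  54  72  71  68  67  69  56  57  57  71  60
  55 126 202  73  68  71]
scene before yellow w 74.0 cx 187.0 cy 174.2972972972973 right half edge
scene after yellow w 446.0 cx 187.10582306830906 cy 172.68868980963046 right half edge
```

The die tip moved about 1.5 px in the top view, where 4 mm is 1.54 px, and it now meets the tag face. The die is home. Handing in.

```bash
python3 -c "
from bench import order,r
s=r.sense();print(s['time'],s['ft_force']);order.hand_in()"
```

```text
15.4333 [-0.29203734  0.20093074 -0.06062739]
the job is handed in; nothing more can be done
```

The tag is marked: I cocked the striker, fired it with nothing on the handle, and the die ended up home against the tag. I handed the job in at 15.4 s.

- **Cocking:** I pushed the handle back with shut fingers. The catch held at a draw of about 40 mm.
- **Buffer load:** the push force peaked at 20.9 N. I estimate 8 to 9 N of that was on the buffer, under the 10 N limit but with little margin. That figure is inferred from wrist-force readings that vary by about 1 N.
- **Release:** easing forward, the pull dropped to about 0 N and the striker stayed cocked after I backed away.
- **Firing:** I pressed the paddle about 6 to 8 mm. The highest reading was about 14 N down, roughly 17 N counting sideways force. That is above the stated 4 to 12 N but under the 25 N limit.
- **Last checks:**
  - In the top camera the die tip moved about 1.5 px towards the tag, where 4 mm is 1.54 px.
  - The yellow die tail gave a smaller shift of about 1.0 px, but the striker partly hides it, so I trusted the tip. The scene camera's yellow measurement was unusable for the same reason.
  - The striker is back at rest and the gripper is clear of everything.
  - Both pots look unmoved in the final crops. The jar was outside the final pictures, and the arm was never commanded near it.

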